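# Open the rinsed flask and put its screw cap away

### The job

Leave the rinsed steel flask in the crate open to dry: unscrew its cap (ordinary thread, about one and a half turns) and lift it off, set it down in the white ceramic jar without dropping it, then shut the jar's hinged lid fully without slamming it. Leave the bottles and the other things where they are.

Things in the scene. Friction and masses are not known exactly. Their poses are not given: they have to be found in the camera images.
- flask: Steel flask, 90 mm diameter, 200 mm tall, fixed upright in one of the crate's cells (any of three). Origin: centre of its underside, z up. It narrows from 135 mm up to a 41 mm neck at 164 mm; rim at 200 mm. The neck carries a coarse right-hand thread, 8 mm rise per turn, about 1.6 mm axial and 1.5 mm sideways play.
- cap: Black plastic ribbed screw cap, a round drum 62 mm in diameter, 35 mm tall, 70 g, fully screwed on at the start (underside 173 mm above the flask's). Origin: centre of its open underside; z up. Unscrews anticlockwise seen from above, rising 8 mm a turn; held by the thread for 1.5 turns (9.3 to 9.7 rad), then lifts straight off. Turns easily, stays if let go part way. Grip its wall at any yaw.
- crate: Grey plastic bottle crate, 215 x 320 mm, walls 100 mm high, 2 x 3 square cells of 100 mm (2 along its x, 3 along its y), fixed. Origin: centre of its underside. Inner floor 5 mm up.
- jar: Round white ceramic jar, fixed: outside 160 mm diameter, rim 66 mm high; inside 148 mm diameter, floor 6 mm up. Origin: centre of its underside; z up. Its x axis points from the centre to the lid's hinge; the hinge line is parallel to its y axis.
- jar_floor (a point): Centre of the jar's inner floor, 6 mm above the jar's origin.
- hinge (a point): Middle of the lid's hinge line, on the jar's rim, 80 mm along the jar's x axis and 66 mm above its origin.
- lid_tab (a point): Point on the lid's outer face (upper face when shut), on the small tab opposite the hinge, 170 mm from the hinge line.
- jar_lid (a joint): Lid angle, rad: 0 shut, 1.6 to 1.85 at the start (upright or leaning back over the hinge), at most 1.95. The lid is a white ceramic disc, 158 mm diameter, 10 mm thick, hinged at its underside edge, with a 34 mm wide tab opposite, its end 177 mm from the hinge. No knob. Stiff hinge: it stays where it is left; about 3 N at the tab moves it.
- bottle_a: Empty green glass bottle, 60 mm diameter, 212 mm tall, standing loose in a crate cell; leave it. Origin: centre of its underside.
- bottle_b: A second such bottle in another crate cell; leave it.
- bottle_c: A third such bottle, standing to the right of the crate; leave it.
- can: Flattened aluminium can, about 75 mm across, 12 mm thick; leave it. Origin: centre of its underside.
- opener: Stainless bottle opener lying flat, 140 mm long along its x, 6 mm thick; leave it. Origin: about the middle of its underside.
- brush: Hand brush lying flat along its x, in front of the crate on the right; leave it. Origin: its middle, underside.
- mug: Blue ceramic mug, 80 mm diameter, 95 mm tall, standing on the left; leave it. Origin: centre of its underside.
Things that resemble listed ones, but are neither listed nor needed, are in the scene too. What is meant by the cap is not orange, and is the larger of those in its own colour. What is meant by the jar is not yellow, and is the larger of those in its own colour.

How it is judged (in metres and radians):
On the way, in this order (a step that is already met when the one before it is completed fails the run):
1. the cap is unscrewed and lifted clear of the flask (z of cap in the frame of flask above 0.205 m), for 0.1 s.
2. the cap stands in the jar, let go, with the lid still open (horizontal distance between cap and jar_floor below 0.07 m and z of cap in the frame of jar between 0 and 0.055 m and contact force between the fingers and cap below 0.1 N and linear speed of cap below 0.03 m/s and value of joint jar_lid above 0.8 rad), for 0.2 s.
At the end, for the whole second after the job is handed in: The cap lies at rest inside the jar, let go: its origin within 70 mm of the jar's axis and less than 55 mm above the jar's underside. The lid is shut to within 0.05 rad (horizontal distance between cap and jar_floor below 0.07 m and z of cap in the frame of jar between 0 and 0.055 m and value of joint jar_lid below 0.05 rad and linear speed of cap below 0.02 m/s and contact force between the fingers and cap below 0.1 N); the robot touches nothing.
It fails at once if the cap is dropped from more than about 4 cm, or thrown (linear speed of cap above 0.9 m/s and contact force between the fingers and cap below 0.1 N).
It fails at once if the lid is slammed (still closing at over 3 rad/s in the last 0.3 rad) (value of joint jar_lid below 0.3 rad and velocity of joint jar_lid below -3 rad/s).
It fails at once if a bottle, the can, the opener, the brush or the mug is moved by more than 30 mm (distance of any of bottle_a, bottle_b, bottle_c, can, opener, brush, mug from where it was at the start of the episode above 0.03 m).
It also fails if it takes over 72 s, if anything falls off the work surface, if the arm or the gripper's body presses on something with over 40 N, if the wrist force passes 120 N, or if a joint passes its speed limit or range.

### The arm

A 7-joint arm with a two-finger parallel gripper is mounted at the origin on the work surface. World frame = base frame: x ahead of the robot, y to its left, z up, the work surface at z = 0. Lengths are in mm, angles in rad, forces in N, time in s.
With the tool pointing down it reaches from about 400 to 925 mm from the base axis. Payload 4.1 kg.
Tool frame: the origin (TCP) lies at the very end of the fingers, on their centre line; the grasp point (between the pads) lies 19 mm behind it; z points along the fingers, x is the direction in which the jaws open and shut, and the axes are right-handed (so a half turn about z gives the same grasp; the last joint's range is limited). The gripper opens to 85 mm and grips with 20 to 120 N. Pads are 22 mm wide; open, the fingers measure 114 mm over their backs; the gripper's body (76 mm by 85 mm) begins 54 mm behind the grasp point. The pads swing forward as they close: fully open they stand 13 mm farther back than shut.
Start: joints at [-1.4, 0.398, 0.045, 1.537, -0.019, 1.207, -0.051], TCP at [173.227, 626.527, 231.347] pointing down, gripper open.
Joint ranges: [-2.82, 2.82], [-0.49, 2.23], [-1.37, 1.46], [0, 2.46], [-1.36, 4.5], [0.23, 2], [-2.94, 2.94]. Speed limits (rad/s): [2.57, 2.57, 3.14, 3.14, 3.14, 3.14, 3.14].

### API

Orientations are given as [roll, pitch, yaw] about the fixed x, y, z axes, in that order (R = Rz(yaw) Ry(pitch) Rx(roll)).
In Python, from rig import r gives the robot as it stands.
- The arm moves only by the tool jog_arm, never from a script. Its argument "motion" is a list that holds one entry, the list of rows, each a list of 4 numbers: the shift along the tool's x, y, z in m, then the turn about the tool's z in degrees. A call has 1 to 10 rows; each row shifts and turns the commanded pose from where the row before left it, along the tool's axes as they then stand; what a row does not reach is not made up. A row lasts 1/10 s, in which the tool goes at most 50 mm and 8.59 degrees, less where a joint would pass 70% of its speed; a pose out of reach is approached as far as the arm can. A call with a gripper value outside its range is refused whole. "gripper" is the closure in counts, from 0 (fully open) to 255 (shut), set as the call begins (left out, the last holds). The fingers move at their own pace and stop on an object; "newtons" is the grip in N (left out, the last holds). Time passes only in rows, so rows that do not move let the fingers close. It gives the time, the measured TCP pose, the force and the opening at its end, in the units of the state.
- r.sense(): the state, without advancing time (a new reading comes with each control period).
- r.grab_frame(name): name is "scene" or "top" or "wrist"; returns a dict with "pixels" (420x560x3 uint8, blue, green, red), "intrinsics" (3x3 intrinsics, pixels), "origin" and "orientation" of the camera in the world; the wrist camera has in their place "mount" (4x4, takes a point from camera to tool coordinates, whose origin is the TCP and whose axes are the tool frame's). Camera axes: x right, y down, z forward; pixel columns grow to the right and rows downward; lengths in mm; the calibration is good to about 2 mm. A picture is of the moment at which its call begins: read the wrist's pose just before it. There is no depth.
- r.finish_job(): hands the job in, once; it reports no verdict.
The state is a dict: "time_s": time; "joint_positions": joint angles; "joint_velocities": joint speeds; "joint_torque": joint torques, N m; "tool_pos": TCP position; "tool_rot": TCP orientation; "wrist_force": force on the tool from outside, world axes, zero at the start; "torque": the same for the moment, N m; "grip_width": finger opening in mm.
Only numpy, scipy, OpenCV 4.12 (cv2) and the standard library are available. Lean on these libraries where they do the work, as an engineer would, in place of code of your own. Each camera call takes 0.05 s, during which the arm holds its last target.

## Working session

There is one attempt and no reset: what is moved stays moved. The work goes in short steps, Python scripts to look and compute and a tool call to move; the robot and the scene stay as the last step left them, time stands still between calls to the robot, and variables do not carry over. Pictures are saved under pics/ and viewed, and the job is handed in when it is done.

Besides the shell and the picture viewer there is one more tool, called after "Request:" as name(argument=value, ...) on one line, values as JSON. jog_arm: Moves the arm, as the interface text tells. Its arguments: {"type":"object","properties":{"motion":{"type":"array","items":{"type":"array","items":{"type":"array","items":{"type":"number"}}}},"gripper":{"type":"number"},"newtons":{"type":"number"}},"required":["motion"]}

```bash
mkdir -p pics; ls; cat > h.py <<'E'
import numpy as np,cv2
from rig import r
from scipy.spatial.transform import Rotation as R
def cam(f):
    K=np.array(f["intrinsics"],float);o=np.array(f["origin"],float);q=np.array(f["orientation"],float)
    return K,o,q
E
python3 - <<'E'
from h import *
for n in ["scene","top","wrist"]:
    f=r.grab_frame(n);cv2.imwrite(f"pics/{n}0.png",f["pixels"]);np.save(f"{n}0.npy",f,allow_pickle=True)
    print(n,{k:np.array(v).tolist() for k,v in f.items() if k!="pixels"})
print(r.sense())
E
```

```text
pics
scene {'intrinsics': [[407.23423007992585, 0.0, 278.451113720683], [0.0, 407.23423007992585, 211.82445635447823], [0.0, 0.0, 1.0]], 'origin': [1363.1754430224642, -36.1187005359514, 1019.7405367041204], 'orientation': [-2.387493794311143, 0.0050448542067373925, 1.6169636264995384]}
top {'intrinsics': [[448.35236427804136, 0.0, 293.1093451645462], [0.0, 448.35236427804136, 207.81182430554654], [0.0, 0.0, 1.0]], 'origin': [372.7726680319544, -64.65968425380518, 1357.5787719435446], 'orientation': [-3.00792328274895, -0.0017179177002104584, -1.5642903258411747]}
wrist {'intrinsics': [[352.7679809587892, 0.0, 276.81476511148225], [0.0, 352.7679809587892, 211.81291759661062], [0.0, 0.0, 1.0]], 'mount': [[0.9999993411048632, -2.6047308973664707e-05, 0.0011476547282949986, 0.5147377721490543], [-0.0002805702447359343, 0.9638766731005527, 0.2663487945025215, -67.79884582939667], [-0.001113135290722305, -0.26634894100436446, 0.9638760306988015, -142.97756264067667], [0.0, 0.0, 0.0, 1.0]]}
{'time_s': 0.15, 'joint_positions': array([-1.40000995,  0.39899428,  0.04501905,  1.53756529, -0.01869835,
        1.20686887, -0.0506813 ]), 'joint_velocities': array([-0.00026708, -0.00471566, -0.00038905, -0.00297608,  0.00137374,
        0.00031716, -0.0007846 ]), 'joint_torque': array([ 2.33950355e-03, -4.75561881e+01,  1.36693619e+00, -2.54511094e+01,
        1.17599289e-02,  6.50917602e-03,  6.05005454e-06]), 'tool_pos': array([173.0778414 , 626.05578377, 230.53091473]), 'tool_rot': array([3.14150066e+00, 1.41171656e-03, 1.30116042e+00]), 'wrist_force': array([ 0.07441246, -0.50457983,  0.1373099 ]), 'torque': array([0.00335979, 0.01331027, 0.001872  ]), 'grip_width': 85.52699759031455}
```

View pics/scene0.png

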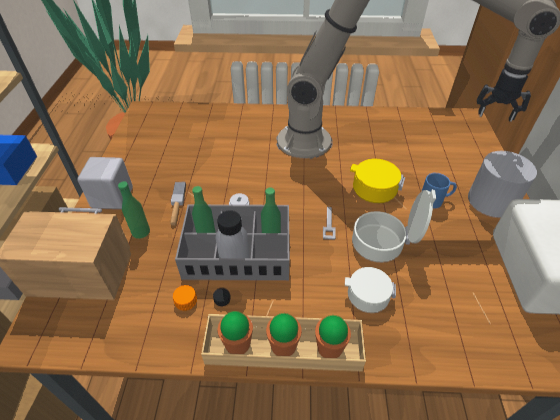

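View pics/top0.png

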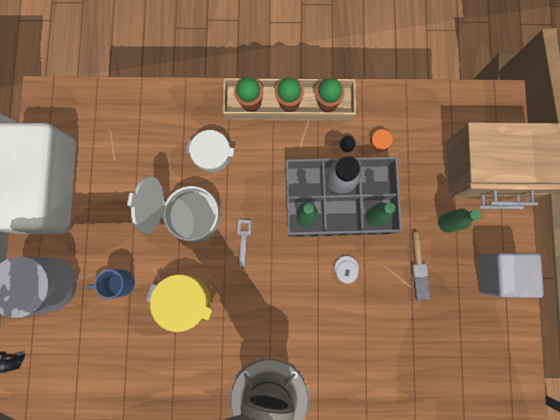

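View pics/wrist0.png

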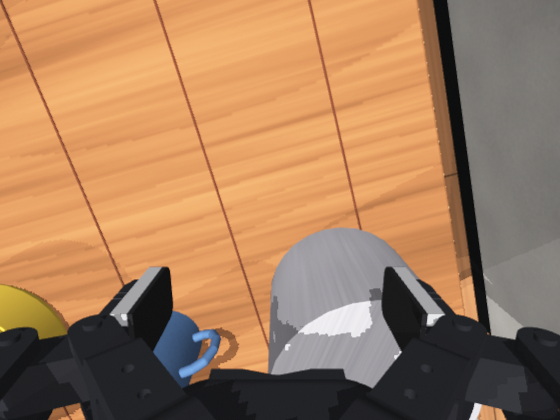

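The scene view shows the capped flask in the crate's far middle cell (cap at 231,222; top view 347,168). The big white open jar is at (379,236), top view (191,213), with its lid raised on the +y side. The decoys are a yellow pot, a smaller white pot, and loose orange and black caps. Next I'll measure positions.

```bash
cat >> h.py <<'E'
def load(n): return np.load(n,allow_pickle=True).item()
def ray(f,uv):
    K,o,q=cam(f); d=R.from_euler('xyz',q).as_matrix()@np.linalg.inv(K)@np.array([uv[0],uv[1],1.]); return o,d
def plane(f,uv,z):
    o,d=ray(f,uv); return o+d*(z-o[2])/d[2]
def proj(f,p):
    K,o,q=cam(f); c=R.from_euler('xyz',q).as_matrix().T@(np.asarray(p,float)-o); u=K@c; return u[:2]/u[2]
E
python3 - <<'E'
from h import *
fs={n:load(n+"0.npy") for n in ["scene","top"]}
for n,c in [("top",(347,168)),("scene",(231,222))]:
    im=fs[n]["pixels"]; print(n); u,v=c
    cv2.imwrite(f"pics/{n}_cap.png",cv2.resize(im[v-45:v+45,u-60:u+60],None,fx=6,fy=6,interpolation=0))
for n,c in [("top",(175,210)),("scene",(395,230))]:
    im=fs[n]["pixels"];u,v=c
    cv2.imwrite(f"pics/{n}_jar.png",cv2.resize(im[v-50:v+50,u-65:u+65],None,fx=6,fy=6,interpolation=0))
E
```

```text
top
scene
```

View pics/top_cap.png

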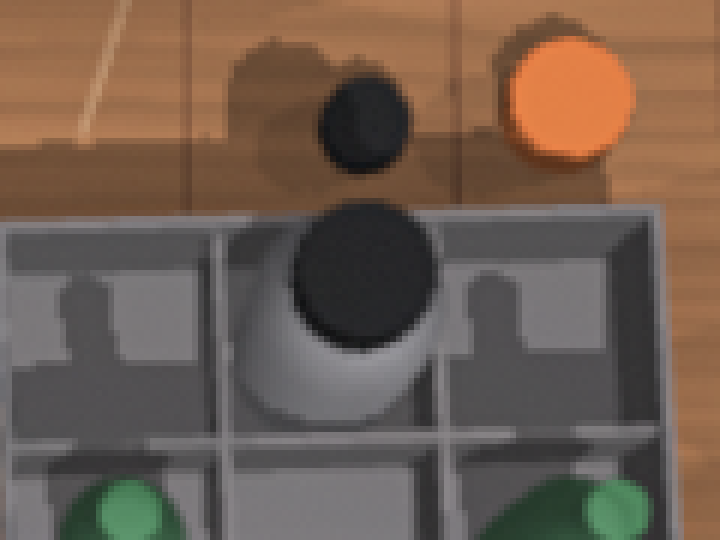

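View pics/scene_cap.png

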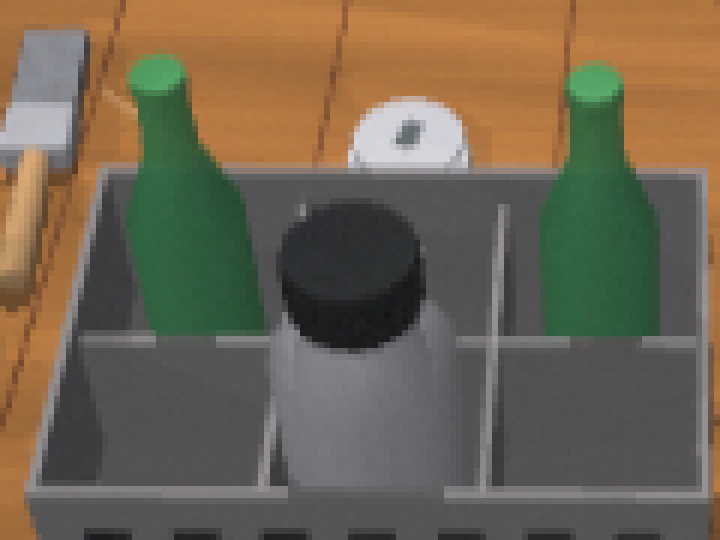

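View pics/top_jar.png

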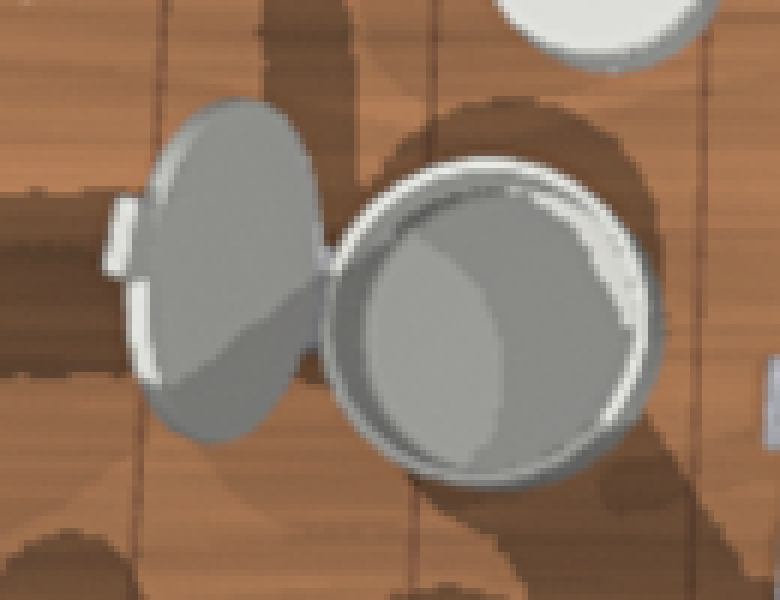

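View pics/scene_jar.png

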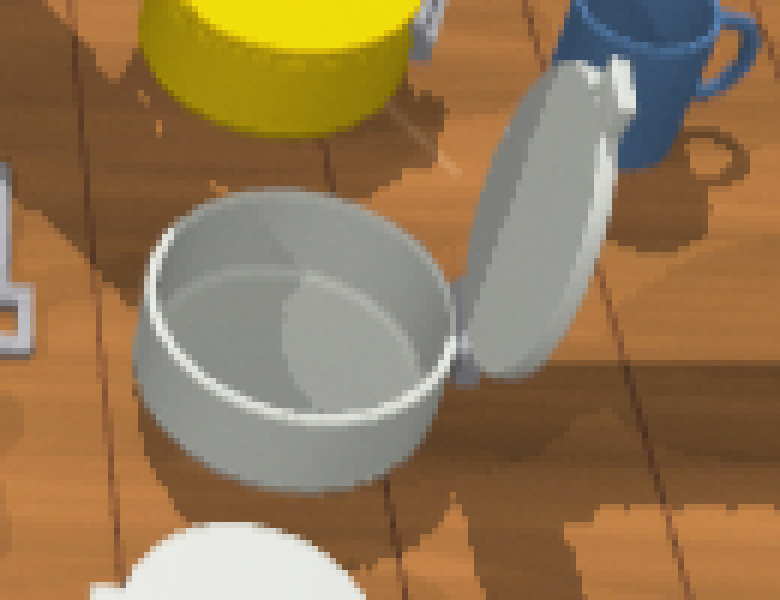

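```bash
cat >> h.py <<'E'
def tri(a,b):
    (o1,d1),(o2,d2)=a,b
    A=np.stack([d1,-d2],1); s=np.linalg.lstsq(A,o2-o1,rcond=None)[0]
    p,q=o1+d1*s[0],o2+d2*s[1]; return (p+q)/2,np.linalg.norm(p-q)
E
python3 - <<'E'
from h import *
fs={n:load(n+"0.npy") for n in ["scene","top"]}
# cap top view extents
for n,c in [("top",(347,168)),("scene",(231,222))]:
    im=fs[n]["pixels"].max(2); m=(im<62).astype(np.uint8)
    nl,lab,st,ce=cv2.connectedComponentsWithStats(m,connectivity=4)
    k=lab[c[1],c[0]]; x,y,w,h,a=st[k]; print(n,st[k],ce[k])
    ys,xs=np.where(lab==k)
    z=213
    L=plane(fs[n],(x-.5,ys.mean()),z);Rr=plane(fs[n],(x+w-.5,ys.mean()),z)
    T=plane(fs[n],(x+w/2-.5,y-.5),z); B=plane(fs[n],(x+w/2-.5,y+h-.5),z); Bb=plane(fs[n],(x+w/2-.5,y+h-.5),178)
    print(" L",L,"R",Rr,"T",T,"B",B,Bb)
t=fs["top"];s=fs["scene"]
C=plane(t,(191,212.8),66);print("jar top",C)
print("jar scene", plane(s,(330+304/6,180+305/6),66))
for u,v in [(163.5,213),(218,213),(191,185.8),(191,239.7)]: print(plane(t,(u,v),66)-C)
P,e=tri(ray(t,(130.3,199.3)),ray(s,(433.7,194.7)));print("tab",P,e, P-C)
print("hinge top",plane(t,(163.8,209.5),66),"scene",plane(s,(330+462/6,180+345/6),66))
for nm,u,v in [("opener",244,240),("mug",117,283),("can",347,269),("wpot",210,150),("yel",180,303)]: print(nm,plane(t,(u,v),60 if nm in("wpot","yel") else 0))
E
```

```text
top [335 157  25  24 464] [347.00431034 168.38577586]
 L [ 631.13222067 -172.85639172  213.        ] R [ 631.5815771  -238.04893328  213.        ] T [ 663.11609667 -205.75325967  213.        ] B [ 599.22223265 -205.14530403  213.        ] [ 606.14681919 -209.44120468  178.        ]
scene [217 211  25  24 485] [229.20824742 222.43505155]
 L [ 651.83692067 -237.75836232  213.        ] R [ 649.06936027 -171.3811671   213.        ] T [ 607.0399626  -210.20105515  213.        ] B [ 692.02782013 -199.16339536  213.        ] [ 662.91044505 -206.23700088  178.        ]
jar top [529.86662275 230.38677111  66.        ]
jar scene [535.5572937  235.28323036  66.        ]
[-1.11999339 79.71428498  0.        ]
[-5.84646627e-02 -7.83240829e+01  0.00000000e+00]
[79.54373053  2.93145746  0.        ]
[-77.98062709  -2.87385177   0.        ]
tab [543.16719472 348.5179242  232.98572937] 2.1719363861306062 [ 13.30057197 118.13115309 166.98572937]
hinge top [538.98822381 309.69124977  66.        ] scene [558.91476025 311.47800141  66.        ]
opener [456.08187096  82.12908221   0.        ]
mug [325.28270065 458.54199366   0.        ]
can [ 371.17028685 -228.71801824    0.        ]
wpot [718.89190739 182.26264194  60.        ]
yel [272.54825332 253.45909298  60.        ]
```

Request:
jog_arm(motion=[[[0,0,-0.05,0],[0,0,-0.05,0],[-0.034,0.033,0,0],[-0.034,0.033,0,0],[-0.034,0.033,0,0],[-0.034,0.033,0,0],[-0.034,0.033,0,0],[-0.034,0.033,0,0],[-0.034,0.033,0,0],[-0.034,0.033,0,0]]])

```text
time_s: 1.15
tool_pos: [355.7, 292.0, 331.2]
tool_rot: [-3.142, -0.0, 1.301]
wrist_force: [0.6, 0.5, 1.2]
grip_width: 85.3
```

Request:
jog_arm(motion=[[[-0.034,0.033,0,0],[-0.034,0.033,0,0],[-0.034,0.033,0,0],[-0.034,0.033,0,0],[-0.034,0.033,0,0],[-0.034,0.033,0,0],[-0.034,0.033,0,0],[-0.034,0.033,0,0],[-0.034,0.033,0,0],[-0.034,0.033,0,0]]])

```text
time_s: 2.15
tool_pos: [583.3, -122.9, 331.1]
tool_rot: [-3.141, -0.0, 1.302]
wrist_force: [1.5, 1.7, 0.3]
grip_width: 85.3
```

```bash
python3 -c "
from h import *
s=r.sense();print(s['time_s'],s['joint_positions'].round(3),s['tool_pos'],s['tool_rot'])"
```

```text
2.15 [-0.433  0.307  0.741  1.54  -0.21   1.377  1.627] [ 583.30573323 -122.93645953  331.07875663] [-3.14139207e+00 -4.92007290e-04  1.30191103e+00]
```

```bash
cat >> h.py <<'E'
def wgrab(fn):
    s=r.sense(); f=r.grab_frame("wrist"); cv2.imwrite(fn,f["pixels"])
    T=np.eye(4);T[:3,:3]=R.from_euler('xyz',s['tool_rot']).as_matrix();T[:3,3]=s['tool_pos']
    M=T@np.array(f["mount"]); f["origin"]=M[:3,3]; f["orientation"]=R.from_matrix(M[:3,:3]).as_euler('xyz'); np.save(fn[5:-4]+".npy",f,allow_pickle=True); return f
E
python3 - <<'E'
from h import *
f=wgrab("pics/w1.png"); print(f["origin"],proj(f,(635,-205,213)))
E
```

```text
[ 518.08888328 -104.50268254  474.06879911] [195.80438394 291.13552165]
```

View pics/w1.png

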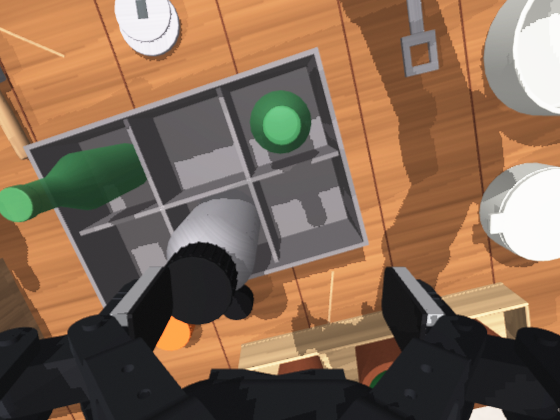

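Request:
jog_arm(motion=[[[0,0,0,8.5],[0,0,0,8.5],[0,0,0,8.5],[0,0,0,8.5],[0,0,0,8.5],[0,0,0,8.5],[0,0,0,8.5],[0,0,0,8.5],[0,0,0,8.5],[0,0,0,8.5]]])

```text
time_s: 3.2
tool_pos: [582.3, -121.2, 330.9]
tool_rot: [-3.141, 0.001, -0.188]
wrist_force: [0.4, -0.6, -0.7]
grip_width: 85.3
```

Request:
jog_arm(motion=[[[0,0,0,8.5],[0,0,0,8.5],[0,0,0,8.5],[0,0,0,8.5],[0,0,0,8.5],[0,0,0,8.5],[0,0,0,8.5],[0,0,0,8.5],[0,0,0,8.5],[0,0,0,8.5]]])

```text
time_s: 4.2
tool_pos: [582.5, -121.1, 330.8]
tool_rot: [3.141, 0.0, -1.672]
wrist_force: [1.4, 0.5, -0.5]
grip_width: 85.3
```

Request:
jog_arm(motion=[[[0,0,0,8.5],[0,0,0,8.5],[0,0,0,8.5],[0,0,0,8.5],[0,0,0,8.5],[0,0,0,8.5],[0,0,0,8.5],[0,0,0,8.5],[0,0,0,0]]])

```text
time_s: 5.1
tool_pos: [582.5, -121.2, 330.9]
tool_rot: [3.141, -0.0, -2.852]
wrist_force: [0.7, 1.2, -0.7]
grip_width: 85.7
```

```bash
python3 - <<'E'
from h import *
s=r.sense();print(s['time_s'],s['joint_positions'].round(3),s['tool_pos'],s['tool_rot'])
f=wgrab("pics/w2.png"); print(f["origin"],proj(f,(635,-205,213)))
E
```

```text
5.1 [-0.758  0.628  1.438  1.549 -0.623  1.512 -2.16 ] [ 582.52253253 -121.18916676  330.8744061 ] [ 3.14080820e+00 -4.76642870e-04 -2.85230637e+00]
[ 601.7264727  -185.39676128  473.79768313] [238.65853837  70.91751252]
```

View pics/w2.png

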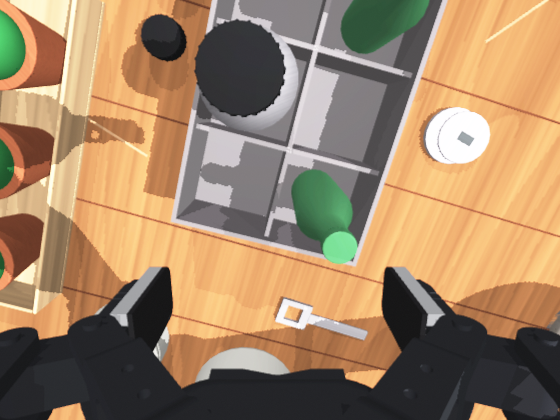

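```bash
python3 - <<'E'
from h import *
f=load("w2.npy"); im=f["pixels"].max(2)
m=(im<62).astype(np.uint8); nl,lab,st,ce=cv2.connectedComponentsWithStats(m,connectivity=4)
k=lab[68,241]; print(st[k],ce[k])
c=max(cv2.findContours((lab==k).astype(np.uint8),0,1)[0],key=len)
h=cv2.convexHull(c)[:,0,:].astype(float)
P=np.array([plane(f,p,213)[:2] for p in h]); (cx,cy),rad=cv2.minEnclosingCircle(P.astype(np.float32)); print(cx,cy,rad)
A=np.c_[2*P,np.ones(len(P))]; s=np.linalg.lstsq(A,(P**2).sum(1),rcond=None)[0]; print(s[:2],np.sqrt(s[2]+s[0]**2+s[1]**2))
E
```

```text
[ 195   20   90   97 6630] [239.5494721   68.20241327]
634.2674560546875 -205.9776153564453 31.52665901184082
[ 634.54092025 -205.87724521] 31.02512546670526
```

Request:
jog_arm(motion=[[[-0.0085,-0.032,0,0],[-0.0085,-0.032,0,0],[-0.0085,-0.032,0,0],[0,0,0.04,0],[0,0,0.035,0],[0,0,0,0]]])

```text
time_s: 5.75
tool_pos: [632.6, -204.3, 251.0]
tool_rot: [3.135, -0.006, -2.851]
wrist_force: [0.3, 0.6, -0.1]
grip_width: 85.5
```

Request:
jog_arm(motion=[[[-0.001,-0.002,0.025,0],[0,0,0.025,0],[0,0,0.025,0],[0,0,0,0]]])

```text
time_s: 6.15
tool_pos: [635.3, -206.3, 179.6]
tool_rot: [3.138, -0.003, -2.85]
wrist_force: [0.6, 0.1, 0.0]
grip_width: 85.4
```

```bash
python3 - <<'E'
from h import *
s=r.sense();print(s['time_s'],s['joint_positions'].round(3),s['tool_pos'],s['tool_rot'],s['wrist_force'])
f=wgrab("pics/w3.png"); 
E
```

```text
6.15 [-0.462  0.81   1.209  1.564 -0.774  1.32  -2.002] [ 635.30807752 -206.34147732  179.56210556] [ 3.13844989e+00 -2.85126368e-03 -2.85024901e+00] [0.55332192 0.14507651 0.0027695 ]
```

View pics/w3.png

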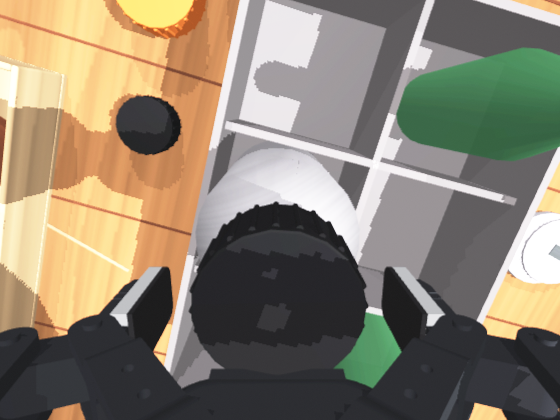

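Request:
jog_arm(motion=[[[0,0,0,0],[0,0,0,0],[0,0,0,0],[0,0,0,0],[0,0,0,0],[0,0,0,0]]], gripper=255, newtons=50)

```text
time_s: 6.8
tool_pos: [637.0, -208.8, 184.1]
tool_rot: [-3.14, 0.003, -2.852]
wrist_force: [-0.6, -0.3, 6.6]
grip_width: 60.4
```

Request:
jog_arm(motion=[[[0,0,-0.0002,-4],[0,0,-0.0002,-8],[0,0,-0.0002,-8],[0,0,-0.0002,-8],[0,0,-0.0002,-8],[0,0,-0.0002,-8]]])

```text
time_s: 7.4
tool_pos: [636.0, -208.3, 184.1]
tool_rot: [-3.141, 0.001, -2.079]
wrist_force: [-1.1, 0.8, 0.2]
grip_width: 60.3
```

Request:
jog_arm(motion=[[[0,0,-0.0002,-8.5],[0,0,-0.0002,-8.5],[0,0,-0.0002,-8.5],[0,0,-0.0002,-8.5],[0,0,-0.0002,-8.5],[0,0,-0.0002,-8.5],[0,0,-0.0002,-8.5],[0,0,-0.0002,-8.5],[0,0,-0.0002,-8.5],[0,0,-0.0002,-8.5]]])

```text
time_s: 8.4
tool_pos: [636.6, -208.0, 185.7]
tool_rot: [-3.14, -0.002, -0.595]
wrist_force: [0.3, 0.4, 0.7]
grip_width: 60.5
```

```bash
python3 - <<'E'
from h import *
s=r.sense();print(s['time_s'],s['joint_positions'].round(3),s['tool_pos'],s['tool_rot'],s['wrist_force'],s['torque'])
E
```

```text
8.4 [-0.217  0.558  0.692  1.552 -0.377  1.167 -0.045] [ 636.59402322 -207.9980233   185.71235579] [-3.13999731e+00 -1.59064668e-03 -5.95490807e-01] [0.26347729 0.41926446 0.69357855] [ 0.25269168 -0.14592865 -0.06833711]
```

Request:
jog_arm(motion=[[[0,0,-0.0002,-8.5],[0,0,-0.0002,-8.5],[0,0,-0.0002,-8.5],[0,0,-0.0002,-8.5],[0,0,-0.0002,-8.5],[0,0,-0.0002,-8.5],[0,0,-0.0002,-8.5],[0,0,-0.0002,-8.5],[0,0,-0.0002,-8.5],[0,0,-0.0002,-8.5]]])

```text
time_s: 9.4
tool_pos: [635.9, -207.1, 187.5]
tool_rot: [-3.141, -0.002, 0.888]
wrist_force: [-1.1, 1.9, 1.2]
grip_width: 60.7
```

Request:
jog_arm(motion=[[[0,0,-0.0002,-8.5],[0,0,-0.0002,-8.5],[0,0,-0.0002,-8.5],[0,0,-0.0002,-8.5],[0,0,-0.0002,-8.5],[0,0,-0.0002,-8.5],[0,0,-0.0002,-8.5]]])

```text
time_s: 10.1
tool_pos: [635.7, -207.7, 188.9]
tool_rot: [3.141, -0.001, 1.926]
wrist_force: [-1.1, 1.2, 1.4]
grip_width: 60.5
```

```bash
python3 - <<'E'
from h import *
s=r.sense();print(s['time_s'],s['joint_positions'].round(3),s['tool_pos'],s['tool_rot'],s['wrist_force'],s['torque'])
f=wgrab("pics/w4.png"); 
E
```

```text
10.1 [ 0.156  0.466  0.135  1.538 -0.068  1.142  2.231] [ 635.67524253 -207.69276737  188.91884138] [ 3.14124629e+00 -9.70172936e-04  1.92604783e+00] [-1.11010286  1.21606246  1.42218267] [ 0.36551672  0.36344716 -0.04259811]
```

View pics/w4.png

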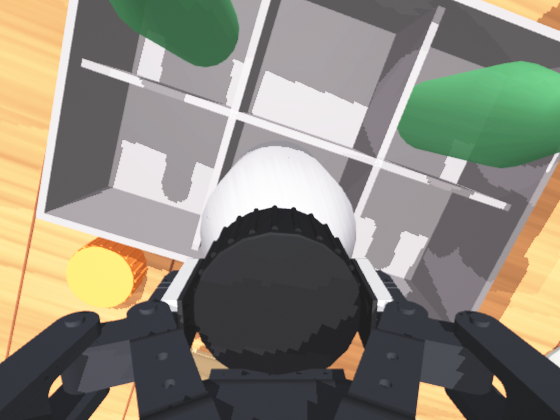

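Request:
jog_arm(motion=[[[0,0,-0.0002,-8.5],[0,0,-0.0002,-8.5],[0,0,-0.0002,-8.5],[0,0,0,0]]])

```text
time_s: 10.55
tool_pos: [635.9, -208.9, 189.5]
tool_rot: [3.141, 0.001, 2.363]
wrist_force: [-1.1, 0.2, 2.5]
grip_width: 60.5
```

Request:
jog_arm(motion=[[[0,0,0,0],[0,0,0,0],[0,0,0,0],[0,0,0,0],[0,0,0,0]]], gripper=0)

```text
time_s: 11.05
tool_pos: [636.0, -208.0, 188.4]
tool_rot: [-3.142, -0.0, 2.365]
wrist_force: [0.5, 0.1, 0.4]
grip_width: 85.4
```

Request:
jog_arm(motion=[[[0,0,0,8.5],[0,0,0,8.5],[0,0,0,8.5],[0,0,0,8.5],[0,0,0,8.5],[0,0,0,8.5],[0,0,0,8.5],[0,0,0,8.5],[0,0,0,8.5],[0,0,0,8.5]]])

```text
time_s: 12.05
tool_pos: [636.1, -207.9, 188.5]
tool_rot: [-3.142, -0.0, 0.876]
wrist_force: [0.9, 0.2, -0.0]
grip_width: 85.1
```

Request:
jog_arm(motion=[[[0,0,0,8.5],[0,0,0,8.5],[0,0,0,8.5],[0,0,0,8.5],[0,0,0,8.5],[0,0,0,8.5],[0,0,0,8.5],[0,0,0,8.5],[0,0,0,8.5],[0,0,0,8.5]]])

```text
time_s: 13.05
tool_pos: [636.1, -207.8, 188.4]
tool_rot: [-3.141, 0.0, -0.608]
wrist_force: [0.4, 0.3, 0.1]
grip_width: 85.1
```

Request:
jog_arm(motion=[[[0,0,0,8.5],[0,0,0,8.5],[0,0,0,8.5],[0,0,0,8.5],[0,0,0,8.5],[0,0,0,8.5],[0,0,0,8.5],[0,0,0,8.5],[0,0,0,8.5],[0,0,0,8.5]]])

```text
time_s: 14.05
tool_pos: [636.2, -207.6, 188.4]
tool_rot: [3.142, 0.0, -2.091]
wrist_force: [-1.0, 0.1, 0.3]
grip_width: 85.9
```

Request:
jog_arm(motion=[[[0,0,0,8.5],[0,0,0,8.5],[0,0,0,8.5],[0,0,0,8.5],[0,0,0,0]]])

```text
time_s: 14.55
tool_pos: [636.2, -207.6, 188.0]
tool_rot: [-3.141, -0.001, -2.678]
wrist_force: [0.0, -0.4, -0.4]
grip_width: 85.4
```

```bash
python3 - <<'E'
from h import *
s=r.sense();print(s['time_s'],s['joint_positions'].round(3),s['tool_pos'],s['tool_rot'],s['wrist_force'],s['torque'])
E
```

```text
14.55 [-0.449  0.772  1.169  1.555 -0.727  1.307 -1.862] [ 636.20464202 -207.59009494  187.99374061] [-3.14146481e+00 -9.38258329e-04 -2.67765286e+00] [ 0.03024306 -0.43629753 -0.36227968] [-0.07778609  0.0240694  -0.06337087]
```

Request:
jog_arm(motion=[[[0.001,0.002,0.003,0],[0,0,0,0],[0,0,0,0],[0,0,0,0],[0,0,0,0],[0,0,0,0]]], gripper=255, newtons=50)

```text
time_s: 15.15
tool_pos: [634.2, -206.5, 185.5]
tool_rot: [3.141, 0.0, -2.678]
wrist_force: [-0.8, 1.1, 0.2]
grip_width: 60.7
```

Request:
jog_arm(motion=[[[0,0,-0.0002,-4],[0,0,-0.0002,-8.5],[0,0,-0.0002,-8.5],[0,0,-0.0002,-8.5],[0,0,-0.0002,-8.5],[0,0,-0.0002,-8.5],[0,0,-0.0002,-8.5],[0,0,-0.0002,-8.5],[0,0,-0.0002,-8.5],[0,0,-0.0002,-8.5]]])

```text
time_s: 16.15
tool_pos: [634.0, -207.0, 187.4]
tool_rot: [3.141, -0.0, -1.267]
wrist_force: [-0.8, 0.1, -0.2]
grip_width: 60.5
```

Request:
jog_arm(motion=[[[0,0,-0.0002,-8.5],[0,0,-0.0002,-8.5],[0,0,-0.0002,-8.5],[0,0,-0.0002,-8.5],[0,0,-0.0002,-8.5],[0,0,-0.0002,-8.5],[0,0,-0.0002,-8.5],[0,0,-0.0002,-8.5],[0,0,-0.0002,-8.5],[0,0,-0.0002,-8.5]]])

```text
time_s: 17.15
tool_pos: [633.9, -208.6, 189.5]
tool_rot: [3.139, 0.0, 0.215]
wrist_force: [1.3, -2.3, -1.5]
grip_width: 60.3
```

Request:
jog_arm(motion=[[[0,0,-0.0002,-8.5],[0,0,-0.0002,-8.5],[0,0,-0.0002,-8.5],[0,0,-0.0002,-8.5],[0,0,-0.0002,-8.5],[0,0,-0.0002,-8.5],[0,0,-0.0002,-8.5],[0,0,-0.0002,-8.5],[0,0,-0.0002,-8.5],[0,0,-0.0002,-8.5]]])

```text
time_s: 18.15
tool_pos: [635.6, -207.6, 191.9]
tool_rot: [3.138, 0.002, 1.699]
wrist_force: [3.3, 0.1, -1.0]
grip_width: 60.4
```

```bash
python3 - <<'E'
from h import *
s=r.sense();print(s['time_s'],s['joint_positions'].round(3),s['tool_pos'],s['tool_rot'],s['wrist_force'],s['torque'])
E
```

```text
18.15 [ 0.125  0.464  0.177  1.54  -0.086  1.141  2.019] [ 635.63883224 -207.62069783  191.91432873] [3.13786496e+00 1.89868523e-03 1.69919702e+00] [ 3.28869758  0.11516667 -1.00596992] [-0.14546253 -0.66155203 -0.05510744]
```

Request:
jog_arm(motion=[[[0,0,-0.0005,-8.5],[0,0,-0.0005,-8.5],[0,0,-0.0005,-4],[0,0,-0.002,0],[0,0,-0.003,0],[0,0,-0.003,0],[0,0,0,0]]])

```text
time_s: 18.85
tool_pos: [633.5, -207.3, 201.5]
tool_rot: [-3.14, 0.0, 2.059]
wrist_force: [-0.5, 0.4, -0.8]
grip_width: 60.5
```

Request:
jog_arm(motion=[[[0,0,-0.02,0],[0,0,-0.03,0],[0,0,-0.03,0],[0,0,-0.03,0],[0,0,0,0]]])

```text
time_s: 19.35
tool_pos: [635.6, -208.1, 316.4]
tool_rot: [3.136, 0.006, 2.059]
wrist_force: [1.0, -0.1, -0.1]
grip_width: 60.3
```

```bash
python3 - <<'E'
from h import *
s=r.sense();print(s['time_s'],s['joint_positions'].round(3),s['tool_pos'],s['tool_rot'],s['wrist_force'])
f=r.grab_frame("scene");cv2.imwrite("pics/s1.png",f["pixels"])
yaw=s['tool_rot'][2];d=np.array([532.,231])-s['tool_pos'][:2];print(d,[np.cos(yaw)*d[0]+np.sin(yaw)*d[1],np.sin(yaw)*d[0]-np.cos(yaw)*d[1]])
E
```

```text
19.35 [ 0.172  0.385  0.113  1.373 -0.043  1.377  2.344] [ 635.58073259 -208.14864363  316.44481369] [3.13609644 0.00615304 2.0586802 ] [ 0.97378507 -0.14904413 -0.11130438]
[-103.58073259  439.14864363] [np.float64(436.4660270170623), np.float64(114.35867533694433)]
```

View pics/s1.png

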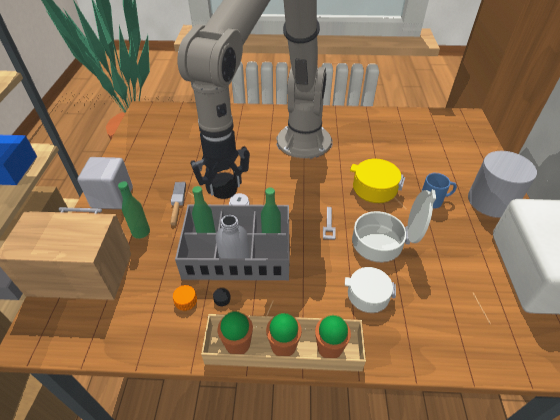

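Cap is held and the flask is open. Carrying it to the jar.

Request:
jog_arm(motion=[[[0.02,0.005,0,0],[0.035,0.009,0,0],[0.035,0.009,0,0],[0.035,0.009,0,0],[0.035,0.009,0,0],[0.035,0.009,0,0],[0.035,0.009,0,0],[0.035,0.009,0,0],[0.02,0.005,0,0],[0,0,0,0]]])

```text
time_s: 20.4
tool_pos: [562.4, 83.3, 309.3]
tool_rot: [-3.139, -0.003, 2.067]
wrist_force: [0.3, -0.1, -2.2]
grip_width: 60.4
```

```bash
python3 - <<'E'
from h import *
s=r.sense();print(s['time_s'],s['joint_positions'].round(3),s['tool_pos'],s['tool_rot'],s['wrist_force'])
f=wgrab("pics/w5.png");print(proj(f,(532,231,66)),proj(f,(532,231,6)))
E
```

```text
20.4 [-0.191  0.206 -0.036  1.621  0.006  1.318  1.839] [562.43836559  83.30269951 309.33160482] [-3.13870889e+00 -2.91169076e-03  2.06692682e+00] [ 0.25477935 -0.13657063 -2.16498823]
[401.82536285 215.53199835] [385.92985739 202.90808723]
```

View pics/w5.png

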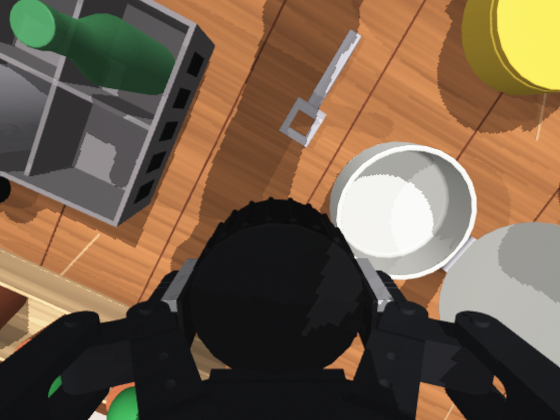

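Request:
jog_arm(motion=[[[0.028,0.008,0,0],[0.03,0.009,0,0],[0.03,0.009,0,0],[0.03,0.009,0,0],[0.024,0.006,0.02,0],[0,0,0.045,0],[0,0,0.045,0],[0,0,0.045,0],[0,0,0.02,0],[0,0,0,0]]])

```text
time_s: 21.45
tool_pos: [531.7, 219.8, 131.4]
tool_rot: [-3.132, 0.001, 2.057]
wrist_force: [0.4, -0.2, -0.4]
grip_width: 60.4
```

```bash
python3 - <<'E'
from h import *
s=r.sense();print(s['time_s'],s['joint_positions'].round(3),s['tool_pos'],s['tool_rot'],s['wrist_force'])
f=r.grab_frame("scene");cv2.imwrite("pics/s2.png",cv2.resize(f["pixels"][120:320,280:520],None,fx=3,fy=3))
E
```

```text
21.45 [-0.37   0.368 -0.121  1.817  0.054  0.97   1.543] [531.66626575 219.77077515 131.44942086] [-3.13172847e+00  9.48918875e-04  2.05735152e+00] [ 0.3717793  -0.24922853 -0.38336748]
```

View pics/s2.png

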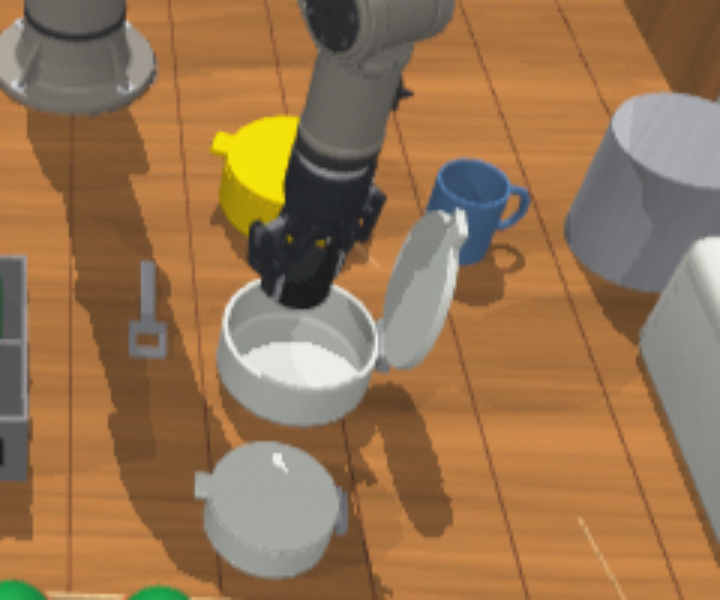

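Request:
jog_arm(motion=[[[0.004,0.002,0.02,0],[0.003,0.001,0.03,0],[0,0,0.03,0],[0,0,0.02,0],[0,0,0.008,0],[0,0,0,0]]])

```text
time_s: 22.1
tool_pos: [534.3, 230.9, 28.5]
tool_rot: [3.141, 0.0, 2.059]
wrist_force: [0.4, 0.2, -1.2]
grip_width: 60.9
```

Request:
jog_arm(motion=[[[0,0,0.006,0],[0,0,0.005,0],[0,0,0.003,0],[0,0,0,0],[0,0,0,0]]])

```text
time_s: 22.6
tool_pos: [533.5, 231.5, 14.2]
tool_rot: [3.141, -0.0, 2.06]
wrist_force: [-0.3, -1.1, -1.3]
grip_width: 60.4
```

Request:
jog_arm(motion=[[[0,0,0.003,0],[0,0,0.002,0],[0,0,0,0]]])

```text
time_s: 22.9
tool_pos: [533.1, 231.2, 8.6]
tool_rot: [-3.141, -0.0, 2.06]
wrist_force: [0.3, -0.5, -1.3]
grip_width: 60.1
```

Request:
jog_arm(motion=[[[0,0,0.002,0],[0,0,0,0]]])

```text
time_s: 23.1
tool_pos: [533.6, 231.5, 7.8]
tool_rot: [3.142, 0.0, 2.06]
wrist_force: [-1.9, -0.2, 4.9]
grip_width: 60.8
```

Floor contact at 5 N, so I'm releasing the cap.

Request:
jog_arm(motion=[[[0,0,0,0],[0,0,0,0],[0,0,0,0],[0,0,0,0],[0,0,0,0],[0,0,0,0]]], gripper=0)

```text
time_s: 23.7
tool_pos: [533.6, 233.1, 7.6]
tool_rot: [3.14, -0.001, 2.061]
wrist_force: [-2.7, 4.5, 4.7]
grip_width: 85.5
```

Request:
jog_arm(motion=[[[0,0,-0.01,0],[0,0,-0.03,0],[0,0,-0.045,0],[0,0,-0.05,0],[0,0,-0.05,0],[0,0,-0.05,0],[0,0,-0.05,0],[0,0,0,0]]])

```text
time_s: 24.5
tool_pos: [537.6, 231.4, 300.7]
tool_rot: [3.126, 0.002, 2.058]
wrist_force: [0.4, 0.3, -0.5]
grip_width: 85.6
```

```bash
python3 - <<'E'
from h import *
s=r.sense();print(s['time_s'],s['joint_positions'].round(3),s['tool_pos'],s['tool_rot'],s['wrist_force'])
f=wgrab("pics/w6.png")
f=r.grab_frame("top");cv2.imwrite("pics/t6.png",cv2.resize(f["pixels"][130:330,80:320],None,fx=3,fy=3))
E
```

```text
24.5 [-0.376  0.232 -0.127  1.608  0.032  1.288  1.549] [537.57682144 231.42263526 300.69879766] [3.12647542e+00 1.92792495e-03 2.05772675e+00] [ 0.39595364  0.25523384 -0.45578105]
```

View pics/w6.png

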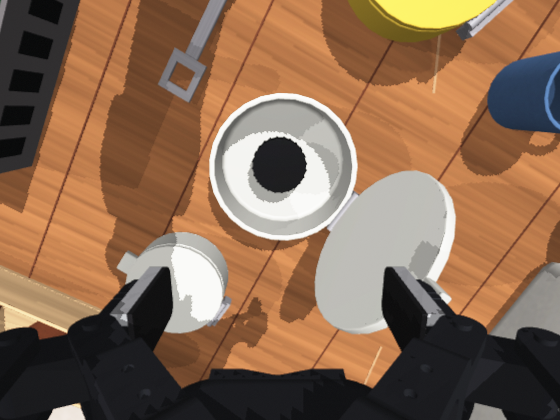

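View pics/t6.png

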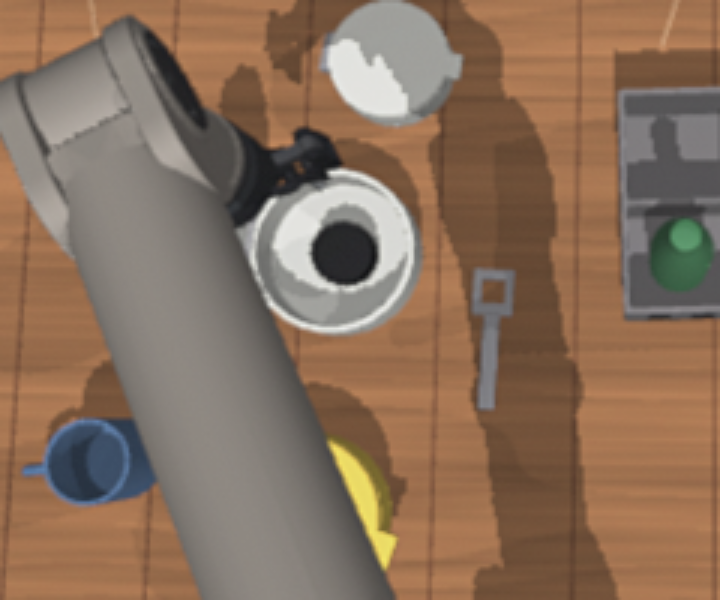

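The cap stands near the jar's centre (wrist view 280,165; jar rim centre about 284,167), and the lid is still open. Now I'll go over and behind the lid with the fingers shut.

Request:
jog_arm(motion=[[[0.029,0.018,0,0],[0.029,0.018,0,0],[0.029,0.018,0,0],[0.029,0.018,0,0],[0.029,0.018,0,0],[0,0,0,0],[0,0,0,0]]], gripper=255)

```text
time_s: 25.3
tool_pos: [543.9, 400.9, 289.2]
tool_rot: [-3.137, 0.002, 2.061]
wrist_force: [0.0, -0.9, -0.2]
grip_width: -0.0
```

```bash
python3 - <<'E'
from h import *
s=r.sense();print(s['time_s'],s['joint_positions'].round(3),s['tool_pos'],s['tool_rot'],s['wrist_force'],s['grip_width'])
f=load("w6.npy"); C=plane(f,(284,167),66);H=plane(f,(343,212),66);print(C,H,H-C)
f0=load("scene0.npy")
print(tri(ray(f,(440,294)),ray(f0,(433.7,194.7))))
f=r.grab_frame("scene");cv2.imwrite("pics/s7.png",cv2.resize(f["pixels"][120:320,280:520],None,fx=3,fy=3))
E
```

```text
25.3 [-0.571  0.42  -0.185  1.378  0.077  1.355  1.304] [543.92551837 400.88939362 289.18148004] [-3.13685412e+00  1.72263072e-03  2.06116044e+00] [ 4.19307951e-04 -9.06863611e-01 -1.72258819e-01] -0.03099193160336209
[525.73360343 234.49674769  66.        ] [539.31187629 316.31190424  66.        ] [13.57827286 81.81515655  0.        ]
(array([532.13586949, 355.81174093, 223.65546401]), np.float64(2.7837850620122473))
```

View pics/s7.png

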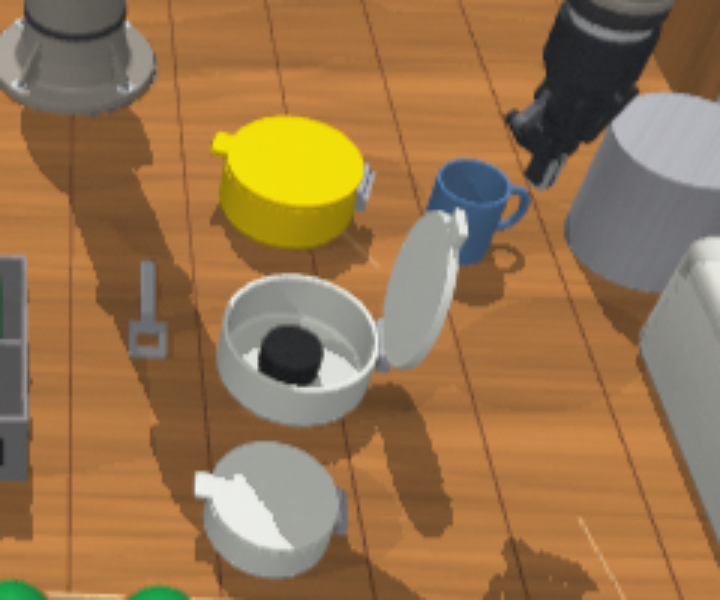

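Request:
jog_arm(motion=[[[0,0,0.04,0],[0,0,0.037,0],[0,0,0,0],[-0.008,-0.006,0,0],[-0.008,-0.006,0,0],[0,0,0,0]]])

```text
time_s: 25.95
tool_pos: [543.4, 379.6, 217.8]
tool_rot: [3.138, 0.001, 2.057]
wrist_force: [0.7, -0.0, -0.2]
grip_width: 0.3
```

Request:
jog_arm(motion=[[[-0.008,-0.006,0,0],[-0.008,-0.006,0,0],[-0.008,-0.006,0,0],[0,0,0,0]]])

```text
time_s: 26.35
tool_pos: [537.3, 350.4, 215.7]
tool_rot: [3.141, 0.001, 2.058]
wrist_force: [-0.2, 0.3, 0.1]
grip_width: -0.1
```

```bash
python3 - <<'E'
from h import *
s=r.sense();print(s['time_s'],s['joint_positions'].round(3),s['tool_pos'],s['tool_rot'],s['wrist_force'],s['grip_width'])
f=r.grab_frame("scene");cv2.imwrite("pics/s8.png",cv2.resize(f["pixels"][120:320,280:520],None,fx=3,fy=3))
E
```

```text
26.35 [-0.513  0.398 -0.178  1.573  0.075  1.177  1.353] [537.31830604 350.44703294 215.66708595] [3.14118733e+00 8.18542282e-04 2.05841512e+00] [-0.21047423  0.33671947  0.06108008] -0.0548956656414916
```

View pics/s8.png

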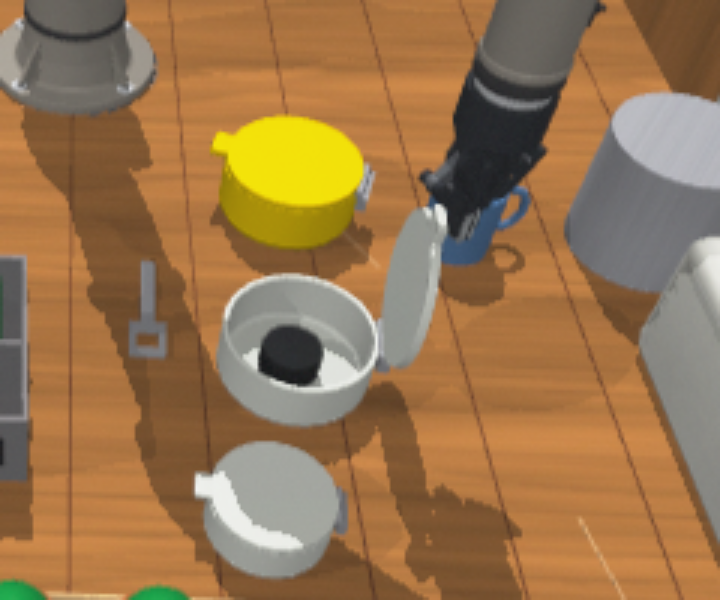

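Request:
jog_arm(motion=[[[-0.008,-0.006,0.001,0],[-0.008,-0.006,0.001,0],[-0.008,-0.006,0.001,0],[-0.008,-0.006,0.001,0],[-0.008,-0.006,0.002,0],[-0.008,-0.006,0.002,0],[-0.008,-0.006,0.002,0],[0,0,0,0]]])

```text
time_s: 27.2
tool_pos: [525.7, 280.3, 204.1]
tool_rot: [-3.139, 0.001, 2.058]
wrist_force: [0.3, -0.7, -0.4]
grip_width: -0.1
```

```bash
python3 - <<'E'
from h import *
s=r.sense();print(s['time_s'],s['joint_positions'].round(3),s['tool_pos'],s['tool_rot'],s['wrist_force'],s['grip_width'])
f=r.grab_frame("scene");cv2.imwrite("pics/s9.png",cv2.resize(f["pixels"][120:320,280:520],None,fx=3,fy=3))
E
```

```text
27.2 [-0.434  0.328 -0.162  1.698  0.059  1.123  1.445] [525.68403958 280.29344383 204.14249382] [-3.13856613e+00  1.27274965e-03  2.05784156e+00] [ 0.26008598 -0.71686379 -0.37401134] -0.12765488902253763
```

View pics/s9.png

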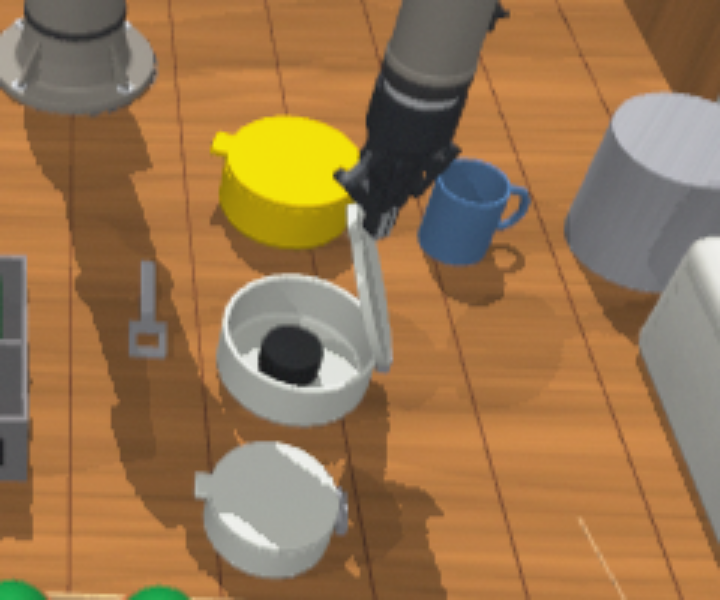

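Request:
jog_arm(motion=[[[-0.008,-0.006,0.003,0],[-0.008,-0.006,0.004,0],[-0.008,-0.006,0.004,0],[-0.008,-0.006,0.005,0],[-0.0067,-0.005,0.007,0],[-0.0067,-0.005,0.007,0],[-0.0067,-0.005,0.008,0],[-0.0067,-0.005,0.008,0],[0,0,0,0]]])

```text
time_s: 28.15
tool_pos: [513.9, 208.1, 157.3]
tool_rot: [-3.138, 0.001, 2.058]
wrist_force: [0.1, -0.3, -1.0]
grip_width: 0.0
```

```bash
python3 - <<'E'
from h import *
s=r.sense();print(s['time_s'],s['joint_positions'].round(3),s['tool_pos'],s['tool_rot'],s['wrist_force'],s['grip_width'])
f=r.grab_frame("scene");cv2.imwrite("pics/s10.png",cv2.resize(f["pixels"][120:320,280:520],None,fx=3,fy=3))
E
```

```text
28.15 [-0.348  0.303 -0.138  1.846  0.049  1.     1.552] [513.93739144 208.10617202 157.26540219] [-3.13765226e+00  5.63752069e-04  2.05829500e+00] [ 0.05108272 -0.34431433 -1.04953386] 0.029047692696403976
```

View pics/s10.png

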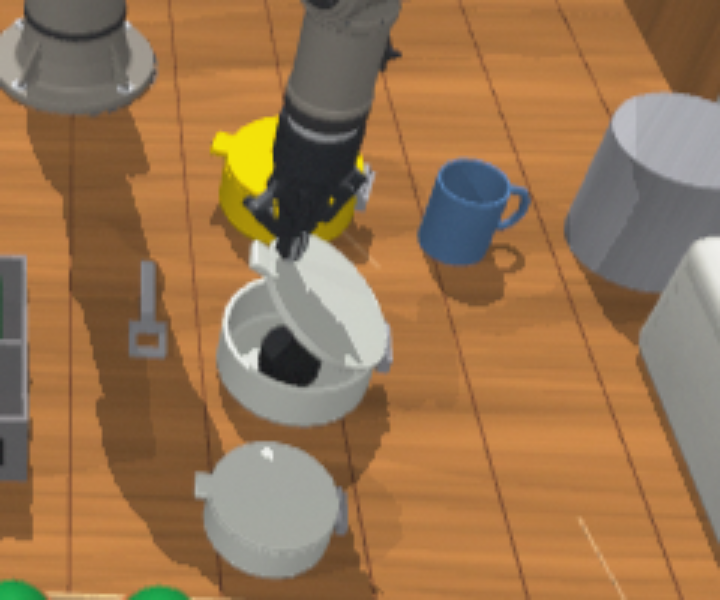

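Request:
jog_arm(motion=[[[-0.0037,-0.0014,0.0075,0],[-0.0037,-0.0014,0.0075,0],[-0.0037,-0.0014,0.0075,0],[-0.0037,-0.0014,0.0075,0],[-0.0037,-0.0014,0.0075,0],[-0.001,0,0.005,0],[-0.001,0,0.005,0],[-0.001,0,0.005,0],[-0.001,0,0.005,0],[0,0,0,0]]])

```text
time_s: 29.2
tool_pos: [519.2, 187.1, 100.7]
tool_rot: [-3.141, -0.0, 2.06]
wrist_force: [0.1, -0.1, -0.2]
grip_width: 0.2
```

Request:
jog_arm(motion=[[[0,0,0.004,0],[0,0,0.004,0],[0,0,0.004,0],[0,0,0.003,0],[0,0,0,0]]])

```text
time_s: 29.7
tool_pos: [519.1, 187.3, 86.0]
tool_rot: [-3.141, -0.0, 2.06]
wrist_force: [-0.4, 0.1, 0.6]
grip_width: -0.6
```

```bash
python3 - <<'E'
from h import *
s=r.sense();print(s['time_s'],s['joint_positions'].round(3),s['tool_pos'],s['tool_rot'],s['wrist_force'],s['grip_width'])
f=r.grab_frame("scene");cv2.imwrite("pics/s11.png",cv2.resize(f["pixels"][120:320,280:520],None,fx=3,fy=3))
E
```

```text
29.7 [-0.322  0.384 -0.125  1.915  0.062  0.847  1.581] [519.11012892 187.34690338  85.96612247] [-3.14085187e+00 -3.35696957e-04  2.06036778e+00] [-0.41710658  0.07140821  0.56667743] -0.6223573318474513
```

View pics/s11.png

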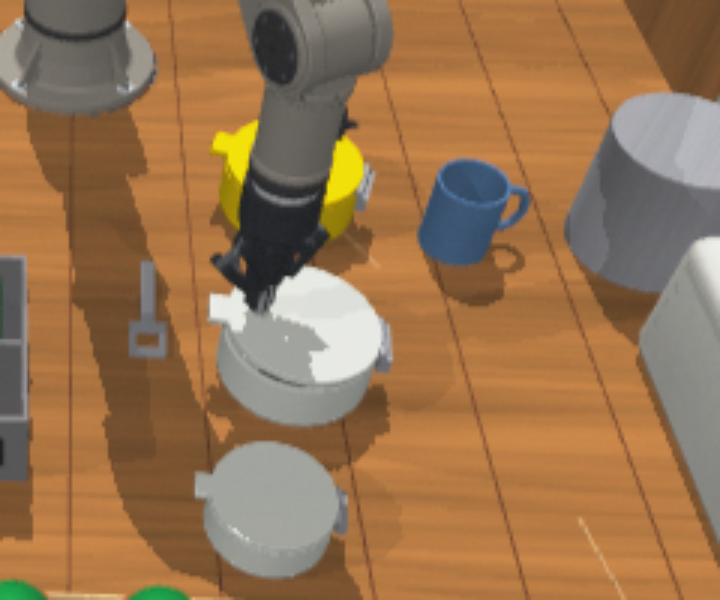

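Nearly shut. I'll press the last few mm slowly, watching for the force to rise.

Request:
jog_arm(motion=[[[0,0,0.003,0],[0,0,0.003,0],[0,0,0.002,0],[0,0,0,0]]])

```text
time_s: 30.15
tool_pos: [519.2, 187.3, 78.1]
tool_rot: [-3.141, -0.0, 2.06]
wrist_force: [-0.4, 0.5, -0.2]
grip_width: -0.0
```

Request:
jog_arm(motion=[[[0,0,0.002,0],[0,0,0,0]]])

```text
time_s: 30.35
tool_pos: [519.3, 187.4, 76.3]
tool_rot: [-3.141, -0.0, 2.06]
wrist_force: [0.0, 0.3, -0.1]
grip_width: -0.0
```

Request:
jog_arm(motion=[[[0,0,0.002,0],[0,0,0,0]]])

```text
time_s: 30.55
tool_pos: [519.6, 187.5, 76.0]
tool_rot: [-3.142, -0.0, 2.06]
wrist_force: [-4.5, -0.8, 10.5]
grip_width: -0.2
```

Request:
jog_arm(motion=[[[0,0,0.001,0],[0,0,0,0]]])

```text
time_s: 30.75
tool_pos: [519.6, 187.5, 75.9]
tool_rot: [-3.142, 0.0, 2.06]
wrist_force: [-5.7, -2.1, 16.7]
grip_width: 0.2
```

The force rose to 17 N at z = 76, which matches a shut lid (66 + 10 mm). Backing off and checking.

Request:
jog_arm(motion=[[[0,0,-0.005,0],[0,0,-0.03,0],[0,0,-0.05,0],[0,0,-0.05,0],[0,0,-0.05,0],[-0.04,-0.02,0,0],[-0.04,-0.02,0,0],[-0.04,-0.02,0,0],[-0.02,-0.01,0,0],[0,0,0,0]]])

```text
time_s: 31.75
tool_pos: [523.4, 25.9, 258.4]
tool_rot: [-3.141, 0.002, 2.052]
wrist_force: [-0.8, -0.3, 0.6]
grip_width: 0.1
```

```bash
python3 - <<'E'
from h import *
s=r.sense();print(s['time_s'],s['joint_velocities'].round(3),s['tool_pos'],s['wrist_force'])
f=r.grab_frame("scene");cv2.imwrite("pics/s12.png",cv2.resize(f["pixels"][180:310,300:470],None,fx=4.5,fy=4.5,interpolation=0))
cv2.imwrite("pics/s12full.png",f["pixels"])
f=r.grab_frame("top");cv2.imwrite("pics/t12.png",f["pixels"])
E
```

```text
31.75 [-0.042  0.008 -0.072 -0.01  -0.039 -0.003 -0.029] [523.40226913  25.85044706 258.43284626] [-0.82871665 -0.25039014  0.55842909]
```

View pics/s12.png

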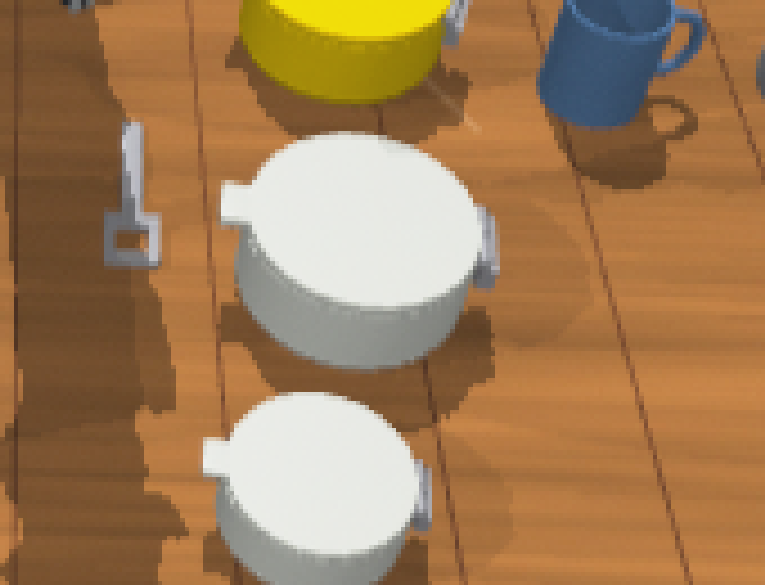

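View pics/s12full.png

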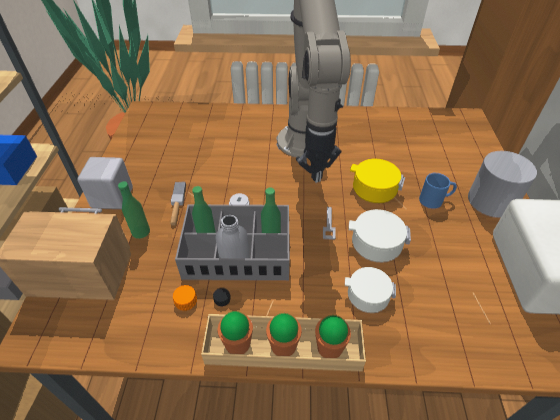

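View pics/t12.png

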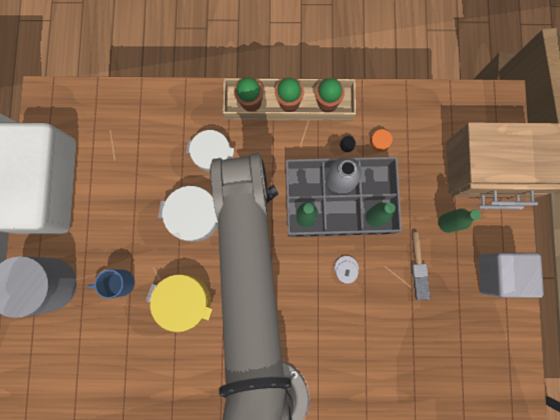

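The lid sits flat on the jar with no gap (scene view around 379,230). The flask is open, the other items haven't moved, and the arm is clear. Handing in.

Request:
jog_arm(motion=[[[0,0,0,0],[0,0,0,0],[0,0,0,0]]])

```text
time_s: 32.15
tool_pos: [523.5, 32.1, 258.4]
tool_rot: [3.141, -0.0, 2.062]
wrist_force: [0.4, 0.4, -0.3]
grip_width: 0.1
```

```bash
python3 -c "
from h import *
print(r.finish_job()); print(r.sense()['time_s'])"
```

```text
the job is handed in; nothing more can be done
None
the job is handed in; nothing more can be done
```

I unscrewed the flask's cap in two grips (about 9.9 rad in all) and lifted it off. I set it down near the centre of the white jar with light floor contact of about 5 N before letting go. Then I pushed the jar's lid shut slowly from behind with closed fingers and handed the job in at about 32 s of the 72 s allowed; no verdict was given.

**Last checks:**
- **Lid:** it stopped at fingertip height 76 mm, as expected for a shut lid, with the force rising to 17 N. The final scene picture shows it flat, with no visible gap. I had no direct reading of the lid angle.
- **Cap:** it was seen resting in the jar after release and again while the lid was closing. It was hidden once the lid was shut.
- **Other things:** the bottles, can, opener, brush and mug look unmoved by eye; I did not measure them. The arm was clear of everything, with wrist force near zero.

No check failed. When the first grip closed, the tool rose about 4.5 mm with a brief 6.6 N reading, and the grip held. Before closing the lid, separate views disagreed on the jar's centre and the lid tab by roughly 5–15 mm, but this did not affect the result.

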